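Seat the sample beaker in its weighted holder

ROBOT

A 6-joint arm with a two-finger parallel gripper is mounted at the origin on a cart in front of the work surface, level with it; the furniture and walls round the work are solid. World frame = base frame: x ahead of the robot, y to its left, z up, the work surface at z = 0. Lengths are in mm, angles in rad, forces in N, time in s.
With the tool pointing down it reaches from about 275 to 1000 mm from the base axis. Payload 8.4 kg.
Tool frame: the origin (TCP) lies at the very end of the fingers, on their centre line; the grasp point (between the pads) lies 19 mm behind it; z points along the fingers, x is the direction in which the jaws open and shut, and the axes are right-handed (so a half turn about z gives the same grasp; the last joint's range is limited). The gripper opens to 85 mm and grips with 20 to 120 N. Pads are 22 mm wide; open, the fingers measure 114 mm over their backs; the gripper's body (76 mm by 85 mm) begins 54 mm behind the grasp point. The pads swing forward as they close: fully open they stand 13 mm farther back than shut.
Start: joints at [-1.334, 0.353, 1.633, -0, 1.155, -0.002], TCP at [147.834, -607.267, 231.281] pointing down, gripper open.
Joint ranges: [-2.63, 2.63], [-0.92, 2.1], [0.06, 2.66], [-1.3, 4.44], [0, 2.69], [-3.02, 3.02]. Speed limits (rad/s): [2.22, 2.22, 2.79, 3.14, 3.14, 3.14].

INTERFACE

Orientations are given as [roll, pitch, yaw] about the fixed x, y, z axes, in that order (R = Rz(yaw) Ry(pitch) Rx(roll)).
In Python, from rig import r gives the robot as it stands. The module is installed in compiled form; this text tells all that it offers.
- The arm moves only by the tool apply_moves, never from a script. Its argument "targets" is a list that holds one entry, the list of rows, each a list of 7 numbers: the gripper's target within -1 to 1 (fully open at 1, half-way at 0, shut at -1), then the shift along the tool's x, y, z in cm, then the turn, a rotation vector about the tool's x, y, z in degrees. A call has 1 to 8 rows; each row is the pose to reach, as a shift and turn from the pose measured when the call began, along the tool's axes at that moment; what a row does not reach only later rows make up. A row lasts 1/10 s, in which the tool goes at most 50 mm and 8.59 degrees, less where a joint would pass 70% of its speed; a pose out of reach is approached as far as the arm can. A call with a gripper value outside its range is refused whole. The fingers move at their own pace and stop on an object; "newtons" is the grip in N (left out, the last holds). Time passes only in rows, so rows that repeat a pose let the fingers close. It gives the time, the measured TCP pose, the force and the opening at its end, in the units of the state.
- r.sense(): the state, without advancing time (a new reading comes with each control period).
- r.grab_frame(name): name is "scene" or "top"; returns a dict with "pixels" (384x512x3 uint8, red, green, blue), "fov_y" (degrees; the focal length in pixels is half the picture's height over the tangent of half this angle, whatever the lens; pixels are square), "cx", "cy" (the principal point, pixels), "D" ([k1, k2, p1, p2, k3] as OpenCV has them; the pictures are not rectified), "R" (3x3) and "t" (3): a world point X has camera coordinates R X + t. Camera axes: x right, y down, z forward; pixel columns grow to the right and rows downward; lengths in mm; the calibration is good to about 2 mm. A picture is of the moment at which its call begins. There is no depth.
- r.sign_off(): hands the job in, once; it reports no verdict.
The state is a dict: "clock": time; "qpos": joint angles; "qvel": joint speeds; "joint_efforts": joint torques, N m; "eef_pos": TCP position; "tcp_rot": TCP orientation; "contact_force": force on the tool from outside, world axes, zero at the start; "wrist_torque": the same for the moment, N m; "opening": opening from 0.0 (shut) to 1.0 (fully open).
Only numpy, scipy, OpenCV 4.12 (cv2) and the standard library are available. Lean on these libraries where they do the work, as an engineer would, in place of code of your own. Each camera call takes 0.05 s, during which the arm holds its last target. There are 200 camera calls.

TASK

Put the blue tapered sample beaker into the holder of its own colour, the blue one, so that it stands upright and snug in it. Lower it all the way in gently before you let go - do not drop it in or ram it tight - and leave both holders and the white screw-lid jar where they stand.

Things in the scene. Friction and masses are not known exactly. Their poses are not given: they have to be found in the camera images.
- beaker_mid (a point): Loose blue beaker, open at the top, upright on the desk: 130 mm high, 0.1 kg, wall 2.5 mm. Its solid foot tapers from 34 mm across at the bottom to 56 mm at 40 mm up; above that it is nearly straight, 58 mm at the rim. Grip across the straight part, half-way up or higher. This point is on its axis half-way up, 65 mm above its bottom (57 mm across); z points up the axis.
- blue_holder_mouth (a point): Blue weighted holder (the target): round foot 90 mm across under a short tapered cup; 50 mm high, 0.7 kg, loose. Its tapered bore is 53 mm across at the mouth, 31 mm at its floor 40 mm below. This point is the centre of the mouth, 50 mm above the desk; z up. A seated beaker rests on the taper, its bottom about 33 mm below the mouth, its middle about 32 mm above this point.
- yellow_holder_mouth (a point): The yellow weighted holder, of the same shape and size as the blue one, empty; a bystander to be left alone. This point is the centre of its mouth, 50 mm above the desk. The two holders may stand in either place.
- jar: A white screw-lid sample jar, 74 mm across and 87 mm high, standing near the work; a bystander to be left alone. Origin at the centre of its underside.
Things that resemble listed ones, but are neither listed nor needed, are in the scene too. What is shaped like the part that bears beaker_mid but green is not meant. Leave any pink look-alike of the part that bears blue_holder_mouth alone.

How it is judged (in metres and radians):
On the way, in this order (a step that is already met when the one before it is completed fails the run):
1. the beaker is lifted clear of the desk (height (world z) of beaker_mid above 0.105 m), for 0.1 s.
2. the beaker, still held by the fingers, has been lowered into the blue holder to within 20 mm of its seat (horizontal distance between beaker_mid and blue_holder_mouth below 0.015 m and z of beaker_mid in the frame of blue_holder_mouth below 0.052 m and contact force between the fingers and beaker above 0.5 N), for 0.1 s.
At the end, for the whole second after the job is handed in: The beaker stands at rest in the blue holder: its middle within 10 mm sideways of the mouth's centre and 22 to 42 mm above the mouth, upright within 0.17 rad; the blue holder stands level (0.1 rad) and within 40 mm of where it was (horizontal distance between beaker_mid and blue_holder_mouth below 0.01 m and z of beaker_mid in the frame of blue_holder_mouth between 0.022 and 0.042 m and angle between beaker_mid's own z axis and vertical below 0.17 rad and angle between blue_holder_mouth's own z axis and vertical below 0.1 rad and distance of blue_holder_mouth from where it was at the start of the episode below 0.04 m and linear speed of beaker below 0.02 m/s); the robot touches nothing.
It fails at once if the beaker is rammed into the blue holder with more than 60 N while held (contact force between beaker and blue_holder above 60 N and contact force between the fingers and beaker above 0.5 N).
It fails at once if the yellow holder is moved more than 40 mm (distance of yellow_holder_mouth from where it was at the start of the episode above 0.04 m).
It fails at once if the jar is moved more than 40 mm or tipped more than 0.5 rad (distance of jar from where it was at the start of the episode above 0.04 m or angle between jar's own z axis and vertical above 0.5 rad).
It also fails if it takes over 35 s, if anything falls off the work surface, if the arm or the gripper's body presses on something with over 40 N, if the wrist force passes 120 N, or if a joint passes its speed limit or range.

## Working session

There is one attempt and no reset: what is moved stays moved. The work goes in short steps, Python scripts to look and compute and a tool call to move; the robot and the scene stay as the last step left them, time stands still between calls to the robot, and variables do not carry over. Pictures are saved under pics/ and viewed, about 8 in all and at most 12, crops included, and the job is handed in when it is done.

Besides the shell and the picture viewer there is one more tool, called after "Emit:" as name(argument=value, ...) on one line, values as JSON. apply_moves: Moves the arm, as the interface text tells. Its arguments: {"type":"object","properties":{"targets":{"type":"array"},"newtons":{"type":"number"}},"required":["targets"]}

```bash
mkdir -p pics; python3 - <<'E'
from rig import r
import cv2
for n in("scene","top"):
    f=r.grab_frame(n); cv2.imwrite(f"pics/{n}0.png",f["pixels"][:,:,::-1])
    print(n,f["fov_y"],f["cx"],f["cy"],f["D"],(-f["R"].T@f["t"]).round())
print(r.sense())
E
```

```text
scene 43.84931364376999 252.1411578843832 185.91550580541565 [-0.07015548  0.          0.          0.          0.        ] [-60. 740. 815.]
top 50.85707264513244 252.22411340949603 196.3542372199837 [-0.13598031  0.          0.          0.          0.        ] [ 391.  -16. 1030.]
{'clock': 0.1, 'qpos': array([-1.33438483e+00,  3.53564218e-01,  1.63403372e+00,  2.56709776e-05,
        1.15520830e+00, -2.36781627e-03]), 'qvel': array([-0.00113671, -0.00065396, -0.00028496,  0.00010182,  0.00084629,
       -0.00169405]), 'joint_efforts': array([ 5.40289511e-04, -6.06358624e+01, -3.42818749e+01,  5.01684872e-05,
        3.85777355e-03,  7.36089930e-06]), 'eef_pos': array([ 147.75341444, -606.858167  ,  230.65706391]), 'tcp_rot': array([-3.14156631e+00,  1.21352372e-03, -1.33202737e+00]), 'contact_force': array([ 0.55503009, -0.42637394,  0.0334158 ]), 'wrist_torque': array([ 0.00511061, -0.01522173, -0.03584656]), 'opening': 1.0038341934904462}
```

View pics/scene0.png

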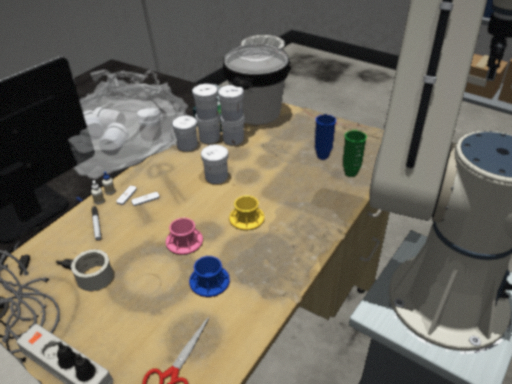

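View pics/top0.png

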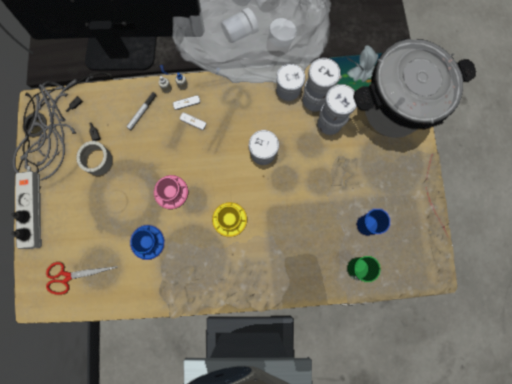

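The scene camera shows the blue beaker at about (325,137), the green beaker at (354,152), the blue holder at (209,277), the yellow holder at (246,213), the pink look-alike at (184,236) and the jar at (215,164). The top camera shows them at (373,222), (363,268), (147,242), (230,219), (171,192) and (264,147) respectively.

Things that could be mistaken for the beaker: green beaker (363,268). For the holder: pink (171,192) and yellow (230,219). By the description I choose the blue beaker (373,222) and the blue holder (147,242).

```bash
cat > h.py <<'E'
import numpy as np, cv2
def K(f):
    F=f["pixels"].shape[0]/2/np.tan(np.radians(f["fov_y"]/2)); return np.array([[F,0,f["cx"]],[0,F,f["cy"]],[0,0,1.]])
def cast(f,uv,z):
    n=cv2.undistortPoints(np.array([[uv]],float),K(f),np.array(f["D"],float))[0,0]
    R,t=np.array(f["R"]),np.array(f["t"]); c=-R.T@t; d=R.T@np.r_[n,1]; return c+d*(z-c[2])/d[2]
def proj(f,X): 
    return cv2.projectPoints(np.array(X,float).reshape(-1,1,3),cv2.Rodrigues(np.array(f["R"]))[0],np.array(f["t"],float),K(f),np.array(f["D"],float))[0][:,0]
def blobs(f,lo,hi,amin=80):
    m=cv2.inRange(cv2.cvtColor(f["pixels"],cv2.COLOR_RGB2HSV),lo,hi)
    n,l,s,c=cv2.connectedComponentsWithStats(m); return [(l==i,s[i],c[i]) for i in range(1,n) if s[i][4]>amin]
BLUE=((105,140,40),(125,255,255)); YEL=((22,140,60),(34,255,255)); GRN=((45,100,30),(80,255,255))
def crop(f,u,v,w,h,k): return cv2.resize(f["pixels"][v:v+h,u:u+w,::-1],None,fx=k,fy=k,interpolation=cv2.INTER_CUBIC)
E
python3 - <<'E'
from rig import r
from h import *
T=r.grab_frame("top");S=r.grab_frame("scene")
for n,f in(("top",T),("scene",S)):
  for cn,c in(("B",BLUE),("Y",YEL),("G",GRN)):
    for m,s,ce in blobs(f,*c):
        p=cv2.findNonZero(m.astype(np.uint8)); print(n,cn,s,ce.round(1),"z0,25,50,65,130:",[cast(f,ce,z)[:2].round().tolist() for z in(0,25,50,65,130)])
a=crop(T,120,215,60,60,6);b=crop(T,345,195,60,60,6)
c=crop(S,180,245,60,60,6);d=crop(S,300,105,60,60,6)
cv2.imwrite("pics/c1.png",cv2.resize(np.vstack([np.hstack([a,b]),np.hstack([c,d])]),(600,600)))
E
```

```text
top B [357 209  32  26 615] [373.5 222.2] z0,25,50,65,130: [[491.0, -329.0], [489.0, -322.0], [487.0, -314.0], [485.0, -310.0], [479.0, -290.0]]
top B [131 226  33  33 866] [146.8 241.9] z0,25,50,65,130: [[444.0, 256.0], [443.0, 249.0], [441.0, 242.0], [440.0, 238.0], [437.0, 221.0]]
top Y [212 202  35  35 979] [229.1 219. ] z0,25,50,65,130: [[502.0, 44.0], [500.0, 43.0], [497.0, 41.0], [495.0, 40.0], [488.0, 36.0]]
top G [338  73  32  18 226] [352.1  81.9] z0,25,50,65,130: [[881.0, -294.0], [869.0, -287.0], [857.0, -280.0], [850.0, -276.0], [819.0, -259.0]]
top G [348 256  32  26 641] [364.4 268.2] z0,25,50,65,130: [[374.0, -300.0], [374.0, -293.0], [375.0, -287.0], [375.0, -282.0], [376.0, -265.0]]
scene B [316 115  19  44 645] [324.2 135.1] z0,25,50,65,130: [[538.0, -405.0], [520.0, -370.0], [502.0, -335.0], [491.0, -314.0], [443.0, -222.0]]
scene B [ 190  257   39   39 1150] [208.7 277.1] z0,25,50,65,130: [[453.0, 249.0], [437.0, 264.0], [421.0, 279.0], [412.0, 288.0], [371.0, 327.0]]
scene Y [229 196  36  34 912] [246.2 213.4] z0,25,50,65,130: [[514.0, 32.0], [496.0, 53.0], [479.0, 75.0], [468.0, 88.0], [422.0, 145.0]]
scene G [344 130  23  46 753] [353.3 151.3] z0,25,50,65,130: [[422.0, -377.0], [407.0, -343.0], [392.0, -308.0], [383.0, -288.0], [345.0, -199.0]]
```

View pics/c1.png

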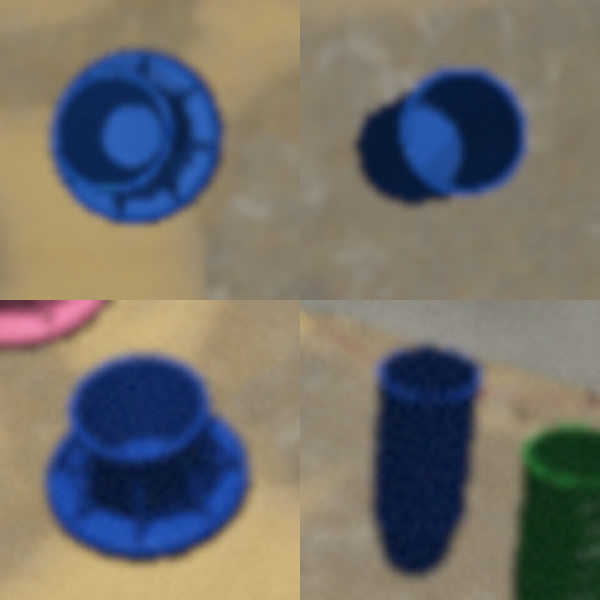

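The crop confirms the choice: an open blue beaker with its rim centre at about top (377.2,220.8) and scene (325.6,119.6). The blue holder's mouth centre is at about top (143,241) and scene (207.6,266). The next step is two-view positions.

```bash
python3 - <<'E'
from rig import r
from h import *
T=r.grab_frame("top");S=r.grab_frame("scene")
def tri(a,b):
    P=[];
    A=np.zeros((3,3));q=np.zeros(3)
    for f,uv in((T,a),(S,b)):
        p0=cast(f,uv,0);d=cast(f,uv,100)-p0;d/=np.linalg.norm(d);M=np.eye(3)-np.outer(d,d);A+=M;q+=M@p0
    return np.linalg.solve(A,q).round(1)
for n,a,b,z in(("rim",(377.2,220.8),(325.6,119.6),130),("mouth",(143,241),(207.6,266),50)):
    print(n,tri(a,b),cast(T,a,z).round(1),cast(S,b,z).round(1))
# foot of holder: upright blob outline of foot in top view, foot approx at z~8
for c in(BLUE,YEL):
  for m,s,ce in blobs(T,*c):
    (x,y),(w,h),_=cv2.fitEllipse(max(cv2.findContours(m.astype(np.uint8),0,1)[0],key=len)); print((x,y),cast(T,(x,y),6).round(1),w,h)
print("jar",cast(T,(264,147),87).round())
print(r.sense()["eef_pos"])
E
```

```text
rim [ 482.6 -299.5  126.6] [ 481.8 -298.7  130. ] [ 480.2 -294.   130. ]
mouth [444.7 253.8  46.3] [443.5 252.1  50. ] [443.3 256.7  50. ]
(373.572509765625, 222.18698120117188) [ 490.9 -327.8    6. ] 23.093454360961914 32.18313217163086
(146.8602752685547, 241.93861389160156) [443.5 254.    6. ] 31.965038299560547 32.715126037597656
(229.0970916748047, 218.9971923828125) [501.8  43.7   6. ] 34.268863677978516 34.647064208984375
jar [668. -45.  87.]
[ 147.787777   -607.09501412  231.00787185]
```

Emit:
apply_moves(targets=[[[1,-2.5,-4.5,0,0,0,0],[1,-5,-9,0,0,0,0],[1,-7.5,-13.5,0,0,0,0],[1,-10,-18,0,0,0,0],[1,-12.5,-22.5,0,0,0,0],[1,-15,-27,0,0,0,0],[1,-17.5,-31.5,0,0,0,0],[1,-20,-36,0,0,0,0]]])

```text
clock: 1.1
eef_pos: [442.8, -334.1, 231.3]
tcp_rot: [-3.141, 0.0, -1.332]
contact_force: [-0.2, -1.0, -0.2]
opening: 1.003
```

```bash
cat >> h.py <<'E'
def go(s,X):  # tool-frame shift in cm to world X, and tool tilt
    from scipy.spatial.transform import Rotation as Ro
    return (Ro.from_euler("xyz",s["tcp_rot"]).as_matrix().T@(np.array(X)-s["eef_pos"])/10).round(2)
E
python3 - <<'E'
from rig import r
from h import *
s=r.sense();print(s["clock"],s["eef_pos"].round(1),s["tcp_rot"].round(3),s["qpos"].round(2),go(s,(482,-298,180)),go(s,(482,-298,76)))
E
```

```text
1.1 [ 442.8 -334.1  231.3] [-3.141  0.    -1.332] [-0.65  0.24  1.79  0.    1.11  0.68] [-2.58 -4.66  5.14] [-2.58 -4.66 15.54]
```

Emit:
apply_moves(targets=[[[1,-1.5,-2.5,1.5,0,0,0],[1,-2.6,-4.7,3.5,0,0,0],[1,-2.6,-4.7,5.1,0,0,0],[1,-2.6,-4.7,6,0,0,0],[1,-2.6,-4.7,6,0,0,0]]])

```text
clock: 1.6
eef_pos: [481.5, -297.4, 170.2]
tcp_rot: [3.14, 0.002, -1.332]
contact_force: [-0.3, 0.3, 0.5]
opening: 1.0
```

```bash
python3 - <<'E'
from rig import r
from h import *
s=r.sense();print(s["eef_pos"].round(1))
T=r.grab_frame("top");S=r.grab_frame("scene")
a=crop(T,315,165,100,100,4);b=crop(S,275,55,100,100,4)
cv2.imwrite("pics/c2.png",np.hstack([a,b]))
for f in(T,S):
    for m,q,ce in blobs(f,*BLUE): print(q,ce.round(1))
print(go(s,(482,-298,76)),proj(S,[[482,-298,130],s["eef_pos"]]),proj(T,[[482,-298,130],s["eef_pos"]]))
E
```

```text
[ 481.5 -297.4  170.2]
[358 224  30  11 150] [372.6 229.8]
[131 226  33  33 866] [146.8 241.9]
[486   0  26  20 203] [498.3   8.5]
[316 115  19  44 640] [324.2 135.3]
[ 190  257   39   39 1145] [208.6 277.1]
[ 0.09 -0.05  9.42] [[325.76306632 118.82020588]
 [326.87730033 106.25229376]] [[376.91170355 220.72930042]
 [382.20029252 219.0443912 ]]
```

View pics/c2.png

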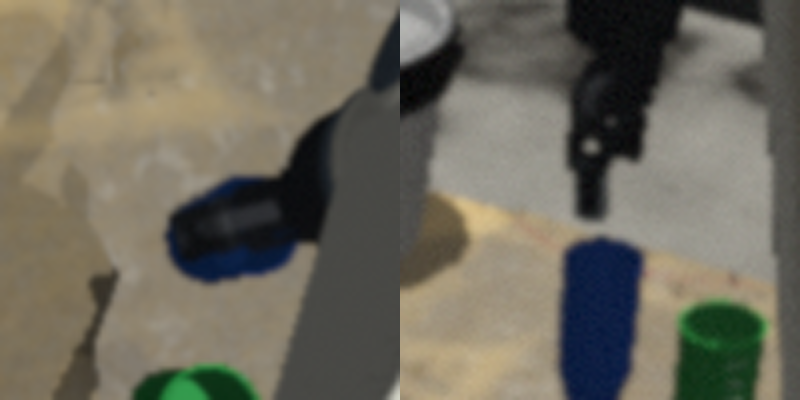

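The gripper is over the beaker, with its rim at crop (601,243) directly under the fingers and the green beaker clear of them. I'll descend and grip with the TCP at about z=76.

Emit:
apply_moves(targets=[[[1,0,0,2.5,0,0,0],[1,0,0,5,0,0,0],[1,0,0,7.5,0,0,0],[1,0,0,9.2,0,0,0],[1,0,0,9.4,0,0,0],[0.3,0,0,9.4,0,0,0],[-0.5,0,0,9.4,0,0,0],[-1,0,0,9.4,0,0,0]]], newtons=35)

```text
clock: 2.5
eef_pos: [483.1, -298.9, 79.5]
tcp_rot: [-3.139, -0.002, -1.333]
contact_force: [-1.0, 0.5, 4.7]
opening: 0.661
```

Emit:
apply_moves(targets=[[[-1,0,0,0,0,0,0],[-1,0,0,0,0,0,0],[-1,0,0,0,0,0,0],[-1,0,0,0,0,0,0]]])

```text
clock: 2.9
eef_pos: [483.1, -298.9, 79.5]
tcp_rot: [-3.139, -0.002, -1.333]
contact_force: [0.5, 0.6, 0.9]
opening: 0.664
```

It is gripped: the opening of 0.664 is 56.5 mm. Now lift.

Emit:
apply_moves(targets=[[[-1,0,0,-1,0,0,0],[-1,0,0,-3,0,0,0],[-1,0,0,-5.5,0,0,0],[-1,0,0,-8,0,0,0],[-1,0,0,-10,0,0,0],[-1,0,0,-11,0,0,0],[-1,0,0,-11,0,0,0]]])

```text
clock: 3.6
eef_pos: [483.5, -299.2, 191.1]
tcp_rot: [-3.137, -0.004, -1.333]
contact_force: [0.7, -0.7, -1.0]
opening: 0.664
```

```bash
python3 - <<'E'
from rig import r
from h import *
s=r.sense();print(s["eef_pos"].round(1),s["opening"],go(s,(443.5,253.5,190)))
E
```

```text
[ 483.5 -299.2  191.1] 0.6635490128601345 [-5.466e+01 -9.120e+00 -5.000e-02]
```

Emit:
apply_moves(targets=[[[-1,-2,-0.3,0,0,0,0],[-1,-6,-1,0,0,0,0],[-1,-10,-1.7,0,0,0,0],[-1,-14,-2.3,0,0,0,0],[-1,-18,-3,0,0,0,0],[-1,-22,-3.7,0,0,0,0],[-1,-26,-4.3,0,0,0,0],[-1,-28,-4.7,0,0,0,0]]])

```text
clock: 4.4
eef_pos: [461.0, -12.8, 189.0]
tcp_rot: [-3.14, -0.002, -1.332]
contact_force: [0.8, -0.4, -0.7]
opening: 0.665
```

```bash
python3 - <<'E'
from rig import r
from h import *
s=r.sense();print(s["eef_pos"].round(1),s["tcp_rot"].round(4),s["qpos"].round(2),go(s,(443.5,253.5,190)))
E
```

```text
[461.  -12.8 189. ] [-3.1400e+00 -2.2000e-03 -1.3316e+00] [-0.03  0.15  2.02 -0.    0.98  1.3 ] [-26.29  -4.6   -0.15]
```

Emit:
apply_moves(targets=[[[-1,-3,-0.5,0,0,0,0],[-1,-7,-1.2,0,0,0,0],[-1,-11,-2,0,0,0,0],[-1,-15,-2.6,0,0,0,0],[-1,-19,-3.3,0,0,0,0],[-1,-23,-4,0,0,0,0],[-1,-26.3,-4.6,0,0,0,0],[-1,-26.3,-4.6,0,0,0,0]]])

```text
clock: 5.2
eef_pos: [441.9, 257.2, 187.4]
tcp_rot: [-3.141, -0.001, -1.328]
contact_force: [-0.1, -0.9, -1.4]
opening: 0.662
```

Emit:
apply_moves(targets=[[[-1,0,0,1.5,0,0,0],[-1,0,0,2.5,0,0,0],[-1,0,0,2.5,0,0,0]]])

```text
clock: 5.5
eef_pos: [440.0, 256.0, 160.3]
tcp_rot: [3.138, -0.003, -1.328]
contact_force: [-0.1, -0.5, -1.4]
opening: 0.665
```

```bash
python3 - <<'E'
from rig import r
from h import *
s=r.sense();print(s["eef_pos"].round(1),s["tcp_rot"].round(4),s["qpos"].round(2))
T=r.grab_frame("top");S=r.grab_frame("scene")
cv2.imwrite("pics/c3.png",np.hstack([crop(T,95,190,100,100,4),crop(S,160,200,100,100,4)]))
p=s["eef_pos"];z=p[2]
for d in(50.5,-79.5): 
    X=p+[0,0,d]; print(d,proj(T,[X]),proj(S,[X]))
E
```

```text
[440.  256.  160.3] [ 3.1377e+00 -2.7000e-03 -1.3284e+00] [ 0.53  0.26  1.94 -0.    0.94  1.85]
50.5 [[120.2786652  238.36322857]] [[202.36290985 209.96241524]]
-79.5 [[137.8662783 241.7458412]] [[207.80257809 256.56818175]]
```

View pics/c3.png

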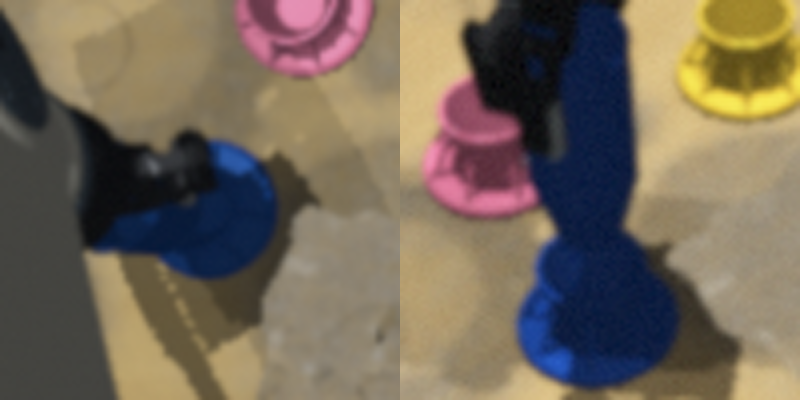

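The top crop shows the gripped beaker over the holder (holder centre near (205,210)). In the scene crop the foot enters the view at about (592,226), where the predicted axis is (591,226). Next is the small centring correction, then a slow lowering to just above the mouth.

Emit:
apply_moves(targets=[[[-1,0.4,-0.4,0.5,0,0,0],[-1,0.4,-0.4,1.5,0,0,0],[-1,0.4,-0.4,2.5,0,0,0],[-1,0.4,-0.4,2.5,0,0,0]]])

```text
clock: 6.0
eef_pos: [445.3, 252.8, 135.3]
tcp_rot: [3.138, -0.003, -1.329]
contact_force: [1.5, 0.4, -0.9]
opening: 0.661
```

```bash
python3 - <<'E'
from rig import r
from h import *
s=r.sense();p=s["eef_pos"];print(p.round(1),s["tcp_rot"].round(4))
S=r.grab_frame("scene")
cv2.imwrite("pics/c4.png",crop(S,170,200,80,100,6))
c=-S["R"].T@S["t"]
d=p[:2]-c[:2];d/=np.linalg.norm(d);n=np.array([d[1],-d[0],0])
hsv=cv2.cvtColor(S["pixels"],cv2.COLOR_RGB2HSV)
m=cv2.inRange(hsv,*BLUE)
for dz in(40,10,-20,-35):
    X=p+[0,0,dz]; L,M,Rr=proj(S,[X-28.5*n,X,X+28.5*n]); v=int(round(M[1])); row=np.flatnonzero(m[v]); print(dz,"pred",L.round(1),Rr.round(1),"seen",row.min(),row.max()) 
print(go(s,(445,253,130)))
E
```

```text
[445.3 252.8 135.3] [ 3.1380e+00 -2.5000e-03 -1.3294e+00]
40 pred [188.6 223.3] [217.4 219.8] seen 203 215
10 pred [190.2 234.2] [218.4 230.7] seen 201 216
-20 pred [191.7 244.7] [219.3 241.2] seen 203 217
-35 pred [192.4 249.8] [219.8 246.3] seen 195 217
[-0.03  0.02  0.53]
```

View pics/c4.png

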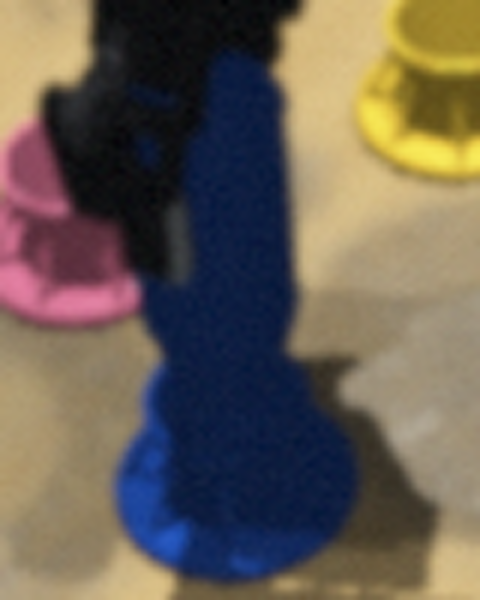

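In the scene crop the beaker's straight part spans about 193.8 to 219.5 px (centre 206.6), against a predicted 206.1. It is centred over the mouth, so I'll keep lowering.

Emit:
apply_moves(targets=[[[-1,0,0,0.5,0,0,0],[-1,0,0,1,0,0,0],[-1,0,0,1.5,0,0,0],[-1,0,0,2,0,0,0],[-1,0,0,2,0,0,0]]])

```text
clock: 6.55
eef_pos: [445.1, 252.7, 115.2]
tcp_rot: [3.137, -0.003, -1.329]
contact_force: [-0.7, 0.2, -1.1]
opening: 0.663
```

Emit:
apply_moves(targets=[[[-1,0,0,0.3,0,0,0],[-1,0,0,0.6,0,0,0],[-1,0,0,0.8,0,0,0],[-1,0,0,0.8,0,0,0]]])

```text
clock: 6.95
eef_pos: [445.0, 252.7, 107.0]
tcp_rot: [3.137, -0.003, -1.329]
contact_force: [-1.0, -0.1, -0.2]
opening: 0.661
```

Emit:
apply_moves(targets=[[[-1,0,0,0.2,0,0,0],[-1,0,0,0.4,0,0,0],[-1,0,0,0.5,0,0,0],[-1,0,0,0.5,0,0,0]]])

```text
clock: 7.35
eef_pos: [445.4, 253.5, 102.3]
tcp_rot: [3.139, -0.001, -1.33]
contact_force: [-0.1, 5.2, 2.1]
opening: 0.66
```

Emit:
apply_moves(targets=[[[-1,0,0,0.1,0,0,0],[-1,0,0,0.2,0,0,0],[-1,0,0,0.3,0,0,0],[-1,0,0,0.3,0,0,0]]])

```text
clock: 7.75
eef_pos: [445.5, 254.2, 99.6]
tcp_rot: [3.139, -0.0, -1.33]
contact_force: [-2.9, 5.4, 4.2]
opening: 0.661
```

The force is on +y (contact with the bore's −y wall), so I'll shift about 2 mm toward +y and finish lowering.

Emit:
apply_moves(targets=[[[-1,-0.1,0,0,0,0,0],[-1,-0.2,0.05,0,0,0,0],[-1,-0.2,0.05,0,0,0,0]]])

```text
clock: 8.05
eef_pos: [444.2, 255.6, 99.2]
tcp_rot: [3.138, -0.001, -1.33]
contact_force: [0.6, 0.1, -0.5]
opening: 0.665
```

Emit:
apply_moves(targets=[[[-1,0,0,0.1,0,0,0],[-1,0,0,0.2,0,0,0],[-1,0,0,0.2,0,0,0]]])

```text
clock: 8.35
eef_pos: [444.2, 255.4, 97.0]
tcp_rot: [3.138, -0.001, -1.33]
contact_force: [1.4, -0.9, -0.8]
opening: 0.663
```

Sideways force is gone. Continue to seat contact.

Emit:
apply_moves(targets=[[[-1,0,0,0.1,0,0,0],[-1,0,0,0.1,0,0,0]]])

```text
clock: 8.55
eef_pos: [444.6, 255.5, 96.6]
tcp_rot: [3.139, -0.001, -1.33]
contact_force: [0.2, -0.9, 6.1]
opening: 0.663
```

Emit:
apply_moves(targets=[[[-1,0,0,0.1,0,0,0],[-1,0,0,0.1,0,0,0]]])

```text
clock: 8.75
eef_pos: [444.8, 255.5, 96.5]
tcp_rot: [3.139, -0.001, -1.33]
contact_force: [-3.2, -2.2, 13.1]
opening: 0.665
```

The vertical force rose to 13 N at z=96.5, exactly the predicted seat height. Now open gently and check before lifting away.

Emit:
apply_moves(targets=[[[0.4,0,0,0,0,0,0],[0.5,0,0,0,0,0,0],[0.7,0,0,0,0,0,0],[1,0,0,0,0,0,0],[1,0,0,0,0,0,0],[1,0,0,0,0,0,0]]])

```text
clock: 9.35
eef_pos: [444.8, 255.5, 96.4]
tcp_rot: [3.139, -0.001, -1.33]
contact_force: [0.0, -0.7, -0.3]
opening: 0.997
```

Emit:
apply_moves(targets=[[[1,0,0,-1,0,0,0],[1,0,0,-3,0,0,0],[1,0,0,-6,0,0,0],[1,0,0,-9,0,0,0],[1,0,0,-12,0,0,0],[1,0,0,-14,0,0,0],[1,0,0,-14,0,0,0]]])

```text
clock: 10.05
eef_pos: [446.6, 256.6, 240.1]
tcp_rot: [-3.139, 0.0, -1.33]
contact_force: [-0.7, -0.6, -0.0]
opening: 0.997
```

Emit:
apply_moves(targets=[[[1,3,0,0,0,0,0],[1,7,0,0,0,0,0],[1,11,0,0,0,0,0],[1,15,0,0,0,0,0],[1,19,0,0,0,0,0],[1,22,0,0,0,0,0],[1,22,0,0,0,0,0]]])

```text
clock: 10.75
eef_pos: [499.3, 40.0, 239.5]
tcp_rot: [-3.139, -0.001, -1.333]
contact_force: [-0.3, 0.5, 0.5]
opening: 0.998
```

```bash
python3 - <<'E'
from rig import r
from h import *
s=r.sense();print(s["eef_pos"].round(1),s["contact_force"].round(1))
T=r.grab_frame("top");S=r.grab_frame("scene")
cv2.imwrite("pics/c5.png",np.hstack([crop(T,95,190,100,100,4),crop(S,160,200,100,100,4)]))
for f in(T,S):
    print(proj(f,[[444,255,147],[444,255,50],[444,255,6]]).round(1).tolist())
    for m,q,ce in blobs(f,*BLUE)+blobs(f,*YEL): print(q,ce.round(1))
E
```

```text
[499.3  40.  239.5] [-0.3  0.5  0.5]
[[130.0, 238.3], [141.8, 240.8], [146.5, 241.7]]
[119 226  11  25 193] [124.3 237.8]
[212 206  34  31 644] [231.  223.7]
[[204.0, 232.8], [207.9, 265.4], [209.5, 278.9]]
[ 190  224   39   72 1968] [206.8 262.2]
[229 196  36  35 926] [246.1 213.8]
```

View pics/c5.png

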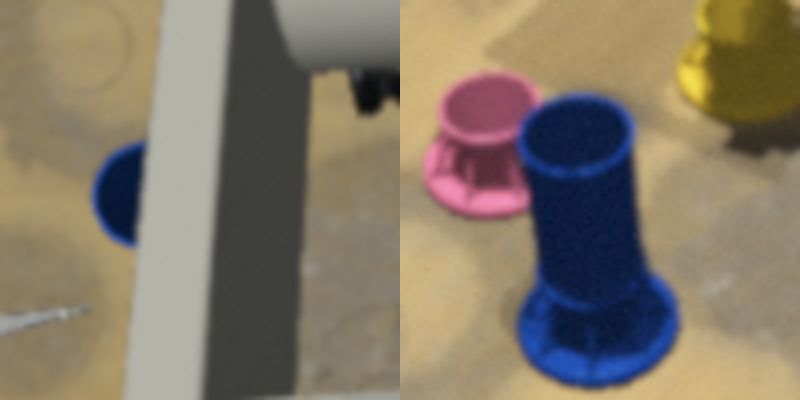

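The scene crop shows the beaker upright in the blue holder. Its rim centre is at about px (204,233.5), against a predicted (204.0,232.8) for a seated, upright beaker. The foot outline is unchanged and the yellow holder has not moved.

```bash
python3 -c "
from rig import r
print(r.sign_off())"
```

```text
the job is handed in; nothing more can be done
None
```

The blue beaker is in the blue holder, and the job was handed in at about 10.9 s of the 35 s allowed; no verdict is reported.

- **Placing:** I gripped the beaker at 35 N and lowered it in small steps. Sideways contact of about 5 N appeared near the bottom, so I shifted it 2 mm and the force went away. It seated at the predicted height with about 13 N of vertical force, and I opened the fingers only then.
- **Last checks:** in the scene camera the rim is within about 1 px of where a seated, upright beaker should be. The blue holder's outline and the yellow holder are where they were at the start, and the gripper is clear with no contact force.
- **Not checked:** in the last top picture the arm hid most of the beaker, so the final check rests on the scene view. I did not measure the jar again at the end, but the arm never went near it.
- **Disagreement:** the two cameras differed by about 5 mm in y on the first holder and rim positions. The contact during lowering put the holder at about y = 255, between their two estimates.

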